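# Set the guide straightedge and its clamp screw

## Task

Slide the finned straightedge under the clamp arm and lay it flat and flush against the bare front edge of the instrument's chassis plate, centred on that edge, and let go of it. Then turn the clamp's thumbscrew clockwise until it seats, back it off a quarter turn so the straightedge stays free to slide, and finish still gripping the thumbscrew there. Leave the straightedge flush, and leave the other loose things on the cart where they are.

Things in the scene. Friction and masses are not known exactly. Their poses are not given: they have to be found in the camera images.
- straightedge: Loose aluminium straightedge, 0.26 to 0.42 kg: flat bar 260 mm long (its x), 45 mm wide (its y), 8 mm thick, with an upright grip fin along the middle of its top: 100 mm long, 14 mm thick, top 42 mm above the underside. Symmetrical, either long edge serves. Origin: centre of the underside, z up.
- chassis: Fixed aluminium plate, 160 (x) by 240 (y) by 10 mm thick, flat on the surface. Origin: centre of its underside, z up. The bare front edge is the long side at x = -80 mm, facing the robot and running along y; a straightedge flush and centred there has its centre at x = -102.5 mm, y = 0. The electronics on it lie at x > -15 mm, under 40 mm high.
- clamp_arm (a point): Outer end of the dark steel clamp arm, mid-underside, 18 mm above the surface, at x = -116 mm, y = +100 mm of the chassis (same axes). The arm is 34 mm wide (y), its top 38 mm above the surface; it juts out over the plate's front edge from a block on the plate. The flat bar, slid in level from the front, passes under it; the fin would not.
- thumbscrew_grip (a point): On the vertical axis of the clamp's steel thumbscrew, in its flat wing head at the height to grip, 64 mm above the surface; at x = -97 mm, y = +100 mm of the chassis. Wing: 42 mm long (the point's x), 12 mm thick (its y), 50 to 76 mm above the surface, over a collar 20 mm across. The frame turns with the screw, z up.
- thumbscrew (a joint): Turn of the thumbscrew, rad: 0 = seated at a hard stop; grows as it is loosened (anticlockwise from above). Starts 1.95 to 2.9. At 0 the wing lies along the chassis's x axis, at q it is turned q anticlockwise from there. Drag about 0.05 Nm, stays where left; thread so fine that it does not visibly rise or sink.
- jar: bystander: squat closed jar, 54 mm across, 65 mm tall. Origin: centre of the underside.
- tape_roll: bystander: roll of tape lying flat, 68 mm across, 22 mm tall. Origin: centre of the underside.
- connector_box: bystander: small grey metal box 50 x 40 x 35 mm with a round connector. Origin: centre of the underside.
- cup: bystander: small open white cup, 60 mm across and 60 mm tall. Origin: centre of the underside.
- screwdriver: bystander: screwdriver lying down, 180 mm long, 26 mm high. Origin: centre of its length, underside.
- wrench: bystander: spanner lying flat, 160 mm long, 8 mm high. Origin: centre of its length, underside.

How it is judged:
On the way, in this order (a step that is already met when the one before it is completed fails the run):
1. the straightedge lies flush against the chassis plate's front edge, under the screw, and is let go (x of straightedge in the frame of chassis between -0.1055 and -0.0995 m and angle between the x axis of straightedge and the y axis of chassis, either way round below 0.025 rad and y of straightedge in the frame of chassis between -0.025 and 0.05 m and height (world z) of straightedge below 0.003 m and angle between straightedge's own z axis and vertical below 0.03 rad and contact force between the fingers and straightedge below 0.3 N), for 0.2 s.
2. the thumbscrew is turned home until it seats, the straightedge still flush (x of straightedge in the frame of chassis between -0.1055 and -0.0995 m and angle between the x axis of straightedge and the y axis of chassis, either way round below 0.025 rad and y of straightedge in the frame of chassis between -0.025 and 0.05 m and height (world z) of straightedge below 0.003 m and angle between straightedge's own z axis and vertical below 0.03 rad and value of joint thumbscrew below 0.08 rad), for 0.1 s.
At the end, for the whole second after the job is handed in: Straightedge flat, untouched, within 3 mm and 0.025 rad of flush with the front edge, its centre 25 mm short of to 50 mm past mid-edge towards the clamp; thumbscrew, once seated (within 0.08 rad), now 1.57 rad (give or take 0.3) loose, still, gripped by the fingers with over 1 N (all of step 1 and value of joint thumbscrew between 1.27 and 1.87 rad and velocity of joint thumbscrew between -0.1 and 0.1 rad/s and contact force between the fingers and thumbscrew above 1 N); the arm keeps its last pose, push and grip.
It fails at once if a bystander is moved by more than 25 mm (distance of any of jar, tape_roll, connector_box, cup, screwdriver, wrench from where it was at the start of the episode above 0.025 m).
It also fails if it takes over 62 s, if anything falls off the work surface, if the arm or the gripper's body presses on something with over 40 N, if the wrist force passes 120 N, or if a joint passes its speed limit or range.

## Robot

A 6-joint arm with a two-finger parallel gripper is mounted at the origin on the work surface. World frame = base frame: x ahead of the robot, y to its left, z up, the work surface at z = 0. Lengths are in m, angles in rad, forces in N, time in s.
With the tool pointing down it reaches from about 0.3 to 0.875 m from the base axis. Payload 6.4 kg.
Tool frame: the origin (TCP) lies between the finger pads; the fingertips stand ctrl.tip_extent ahead of it and the grasp point (between the pads) is the TCP (ctrl.tip_extent is the distance from the TCP to the fingertips, in m); z points along the fingers, y is the line along which they close (so a half turn about z gives the same grasp; the last joint's range is limited). The gripper opens to 85 mm and grips with 20 to 120 N. Pads are 22 mm wide; open, the fingers measure 114 mm over their backs; the gripper's body (76 mm by 85 mm) begins 54 mm behind the grasp point. The pads swing forward as they close: fully open they stand 13 mm farther back than shut.
Start: joints at [-1.493, 0.181, 1.607, -0, 1.354, -0.206], TCP at [0.161, -0.552, 0.25] pointing down, gripper open.
Joint ranges: [-2.99, 2.99], [-0.89, 2.07], [0.3, 2.58], [-1.14, 4.28], [0, 2.63], [-3.12, 3.12]. Speed limits (rad/s): [2.57, 2.57, 3.01, 3.14, 3.14, 3.14].

## Interface

Orientations are given as a unit quaternion [w, x, y, z].
In Python, from bench import ctrl gives the robot as it stands.
- The arm moves only by the tool send_rows, never from a script. Its arguments are lists of equal length, an entry for each row: "dr": the turn, a rotation vector about the tool's x, y, z in units of 6 degrees (1.0 is 6 degrees), a list of three; "xyz": the shift along the tool's x, y, z in cm, a list of three; "jaw": the opening in per cent of the stroke, from 0 (shut) to 100 (fully open). In form: {"dr": [[wx, wy, wz], ...], "xyz": [[dx, dy, dz], ...], "jaw": [jaw, ...]}. A call has exactly 8 rows; each row is the pose to reach, as a shift and turn from the pose commanded when the call began, along the tool's axes at that moment; what a row does not reach only later rows make up. A row lasts 1/8 s, in which the tool goes at most 62.5 mm and 10.7 degrees, less where a joint would pass 70% of its speed; a pose out of reach is approached as far as the arm can. A call with a gripper value outside its range is refused whole. The fingers move at their own pace and stop on an object; the grip force is fixed at half the most. Time passes only in rows, so rows that repeat a pose let the fingers close, or fill a call up. It gives the time, the measured TCP pose, the force, the opening and the grip force at its end, in the units of the state.
- ctrl.get_obs(): the state, without advancing time (a new reading comes with each control period).
- ctrl.camera(name): name is "side" or "top" or "wrist"; returns the picture (420x560x3 uint8, red, green, blue); there is no depth.
- ctrl.calibration(name): a dict with "camera_matrix" (3x3 intrinsics, pixels), "world_from_camera" (4x4, takes a point from camera to world coordinates). Camera axes: x right, y up, looking along -z (the intrinsics and any distortion apply to the point x, -y, -z); pixel columns grow to the right and rows downward; lengths in m; the calibration is good to about 2 mm. A picture is of the moment at which its call begins: read the wrist's pose just before it. calibration takes no time and is no camera call; for the wrist camera it gives the pose at the moment of the call.
- ctrl.hand_in(): hands the job in; it is judged then, once.
The state is a dict: "time_s": time; "q": joint angles; "dq": joint speeds; "joint_efforts": joint torques, N m; "eef_pos": TCP position; "eef_rot": TCP orientation; "wrist_force": force on the tool from outside, world axes, zero at the start; "torque": the same for the moment, N m; "opening": opening from 0.0 (shut) to 1.0 (fully open); "grasp_force": force on a finger pad.
Only numpy, scipy, OpenCV 4.12 (cv2) and the standard library are available. Lean on these libraries where they do the work, as an engineer would, in place of code of your own. Each camera call takes 0.05 s, during which the arm holds its last target. There are 200 camera calls.

## Working session

There is one attempt and no reset: what is moved stays moved. The work goes in short steps, Python scripts to look and compute and a tool call to move; the robot and the scene stay as the last step left them, time stands still between calls to the robot, and variables do not carry over. Pictures are saved under pics/ and viewed, at most 10 in all, crops included, and the job is handed in when it is done.

Besides the shell and the picture viewer there is one more tool, called after ">>>" by a JSON object that holds its "api" and its "payload", one argument or row to a line. send_rows: Moves the arm, as the interface text tells. Its arguments: {"type":"object","properties":{"dr":{"type":"array","items":{"type":"array","items":{"type":"number"}}},"xyz":{"type":"array","items":{"type":"array","items":{"type":"number"}}},"jaw":{"type":"array","items":{"type":"number"}}},"required":["dr","xyz","jaw"]}

```bash
mkdir -p pics; ls; python3 - <<'E'
from bench import ctrl
import cv2,numpy as np
o=ctrl.get_obs();print(o['eef_pos'],o['eef_rot'],ctrl.tip_extent,o['time_s'])
for n in('top','side'):
    im=ctrl.camera(n);cv2.imwrite(f'pics/{n}0.png',im[:,:,::-1])
    c=ctrl.calibration(n);print(n,np.round(c['camera_matrix'],1).tolist(),np.round(c['world_from_camera'],3).tolist(),c.keys())
E
```

```text
pics
[ 0.16095679 -0.55145334  0.24937622] [-8.87461661e-04  9.89952272e-01  1.41399110e-01  5.80287439e-05] 0.019 0.0
top [[386.5, 0.0, 280.1], [0.0, 386.5, 210.3], [0.0, 0.0, 1.0]] [[-0.136, 0.97, -0.199, 0.335], [-0.991, -0.134, 0.024, -0.023], [-0.004, 0.2, 0.98, 1.127], [0.0, 0.0, 0.0, 1.0]] dict_keys(['camera_matrix', 'world_from_camera'])
side [[416.8, 0.0, 283.6], [0.0, 416.8, 208.7], [0.0, 0.0, 1.0]] [[-0.896, 0.323, -0.303, 0.15], [-0.443, -0.649, 0.618, 0.787], [0.003, 0.689, 0.725, 1.03], [0.0, 0.0, 0.0, 1.0]] dict_keys(['camera_matrix', 'world_from_camera'])
```

View pics/top0.png

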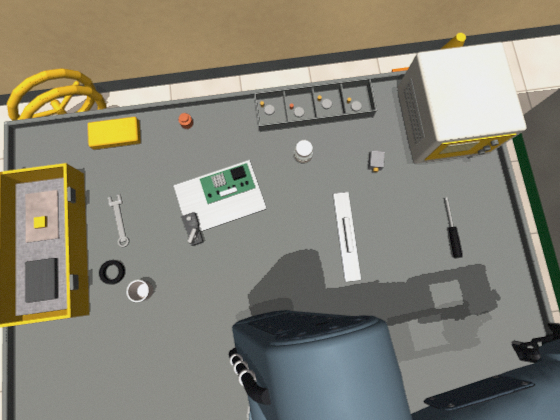

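View pics/side0.png

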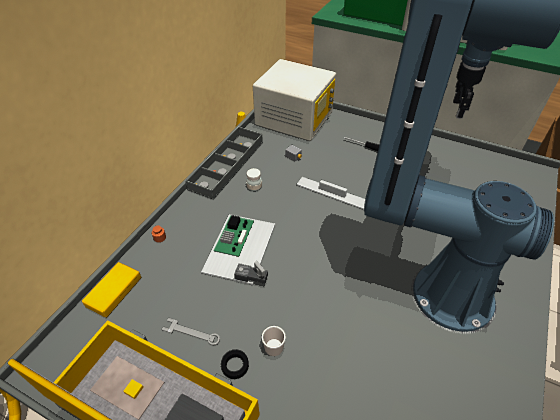

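The top view shows the chassis with corners near (174,188), (248,160), (266,207) and (192,235), and the clamp near (193,228). The straightedge runs from (341,193) to (353,280) with its fin in the middle. The path between them is clear, and the jar at (304,150) lies behind it.

```bash
cat > h.py <<'E'
from bench import ctrl
import cv2,numpy as np
from scipy.spatial.transform import Rotation as R
def ray(cal,px,z):
    K,T=cal['camera_matrix'],cal['world_from_camera']
    px=np.atleast_2d(px).astype(float)
    d=np.c_[(px[:,0]-K[0,2])/K[0,0],-(px[:,1]-K[1,2])/K[1,1],-np.ones(len(px))]@T[:3,:3].T
    o=T[:3,3]; return (o+d*((z-o[2])/d[:,2])[:,None])[:,:2]
def proj(cal,P):
    K,T=cal['camera_matrix'],cal['world_from_camera']
    c=(np.atleast_2d(P)-T[:3,3])@T[:3,:3]
    return np.c_[K[0,2]+K[0,0]*c[:,0]/-c[:,2],K[1,2]-K[1,1]*c[:,1]/-c[:,2]]
def pose():
    o=ctrl.get_obs(); q=o['eef_rot']; return np.array(o['eef_pos']),R.from_quat([q[1],q[2],q[3],q[0]])
E
python3 - <<'E'
from h import *
for n,seeds in(('top',[(258,205),(340,200)]),('side',[(225,262),(308,184)])):
    im=cv2.imread(f'pics/{n}0.png');cal=ctrl.calibration(n)
    m=(im.min(2)>150).astype(np.uint8)
    k,l,st,ce=cv2.connectedComponentsWithStats(m)
    for s,z in zip(seeds,(.01,.008)):
        i=l[s[1],s[0]];print(n,s,i,st[i])
        if not i: print(im[s[1],s[0]]);continue
        p=np.argwhere(l==i)[:,::-1]
        h=cv2.convexHull(p.astype(np.int32))[:,0]
        w=ray(cal,h,z).astype(np.float32)
        r=cv2.minAreaRect(w*1000);print(r,'\n',np.round(cv2.boxPoints(r)))
        q=cv2.approxPolyDP(h.astype(np.int32),4,True)[:,0];print(q.tolist(),np.round(ray(cal,q,z),3).tolist())
E
```

```text
top (258, 205) 20 [ 173  159   93   72 2694]
((628.9281005859375, 124.39669799804688), (161.35064697265625, 242.3364715576172), 11.461405754089355) 
 [[526. 227.]
 [574. -10.]
 [732.  22.]
 [684. 259.]]
[[265, 208], [201, 230], [181, 213], [173, 185], [249, 159]] [[0.575, -0.007], [0.535, 0.187], [0.594, 0.241], [0.682, 0.257], [0.732, 0.022]]
top (340, 200) 24 [ 333  191   28   91 1399]
((462.7258605957031, -230.9090576171875), (47.6997184753418, 262.64093017578125), 88.17570495605469) 
 [[ 331. -251.]
 [ 593. -259.]
 [ 595. -211.]
 [ 332. -203.]]
[[357, 280], [344, 278], [333, 198], [338, 192], [348, 192]] [[0.331, -0.239], [0.342, -0.203], [0.578, -0.211], [0.594, -0.228], [0.59, -0.258]]
side (225, 262) 38 [ 201  214   74   66 1813]
((620.5294189453125, 119.67334747314453), (176.64678955078125, 241.32708740234375), 11.60770320892334) 
 [[510. 220.]
 [558. -16.]
 [731.  19.]
 [683. 256.]]
[[274, 223], [262, 271], [234, 279], [201, 271], [229, 214]] [[0.576, -0.011], [0.521, 0.174], [0.581, 0.235], [0.682, 0.254], [0.729, 0.02]]
side (308, 184) 27 [297 177  68  32 464]
((464.49835205078125, -234.0691375732422), (45.21508026123047, 254.84620666503906), 88.0653076171875) 
 [[ 336. -252.]
 [ 591. -261.]
 [ 593. -216.]
 [ 338. -207.]]
[[363, 208], [297, 183], [304, 177], [363, 198]] [[0.338, -0.207], [0.591, -0.22], [0.581, -0.26], [0.354, -0.253]]
```

Measured sizes match the given ones (160 × 240 and 45 × 260, to about 2 mm). The chassis is at (0.629, 0.123) with yaw 0.20 rad. The bar is at (0.463, -0.232) with yaw -0.03 rad. Next I'll hover over the fin.

```bash
cat >> h.py <<'E'
def move(x,y,z,psi):
    p,r=pose(); M=r.as_matrix(); cur=np.arctan2(M[1,0],M[0,0])
    d=M.T@(np.array([x,y,z])-p)*100
    t=R.from_matrix(np.array([[np.cos(psi),np.sin(psi),0],[np.sin(psi),-np.cos(psi),0],[0,0,-1]]))
    print('p',np.round(p,4),'psi',round(cur,4),'xyz cm',np.round(d,2),'dr',np.round((r.inv()*t).as_rotvec()/np.radians(6),2))
E
python3 -c "
from h import *
move(.463,-.232,.15,-.031)"
```

```text
p [ 0.161  -0.5515  0.2495] psi 0.2838 xyz cm [ 37.94 -22.2    9.99] dr [-0.02 -0.    3.01]
```

>>> {"api": "send_rows", "payload": {
  "dr": [
    [0,0,0.4],
    [0,0,0.8],
    [0,0,1.2],
    [0,0,1.6],
    [0,0,2],
    [0,0,2.5],
    [0,0,3],
    [0,0,3]
  ],
  "xyz": [
    [4.5,-2.5,0.5],
    [10,-5.5,1.5],
    [15,-8.5,2.5],
    [20,-11.5,4],
    [25,-14.5,6],
    [30,-17.5,8],
    [35,-20.5,9],
    [37.9,-22.2,10]
  ],
  "jaw": [100,100,100,100,100,100,100,100]
}}

```text
time_s: 1.1
eef_pos: [0.4638, -0.2302, 0.1495]
eef_rot: [-0.0, 1.0, -0.014, -0.0]
wrist_force: [-0.3, -0.8, 0.2]
opening: 1.0
grasp_force: 0.0
```

>>> {"api": "send_rows", "payload": {
  "dr": [
    [0,0,0],
    [0,0,0],
    [0,0,0],
    [0,0,0],
    [0,0,0],
    [0,0,0],
    [0,0,0],
    [0,0,0]
  ],
  "xyz": [
    [0,0,0],
    [0,0,0],
    [0,0,0],
    [0,0,0],
    [0,0,0],
    [0,0,0],
    [0,0,0],
    [0,0,0]
  ],
  "jaw": [100,100,100,100,100,100,100,100]
}}

```text
time_s: 2.1
eef_pos: [0.4627, -0.2327, 0.1503]
eef_rot: [0.0, 1.0, -0.015, -0.0]
wrist_force: [0.7, 0.2, 1.1]
opening: 1.002
grasp_force: 0.0
```

```bash
python3 - <<'E'
from h import *
cal=ctrl.calibration('wrist');im=ctrl.camera('wrist')[:,:,::-1].copy();cv2.imwrite('pics/w1.png',im)
print(cal['camera_matrix'].round(1).tolist(),cal['world_from_camera'].round(3).tolist())
print(pose()[0],proj(cal,[[.463,-.232,.042],[.463,-.232,.008]]))
move(.463,-.232,.033,-.031)
E
```

```text
[[347.2, 0.0, 278.0], [0.0, 347.2, 210.7], [0.0, 0.0, 1.0]] [[-0.031, 0.962, 0.271, 0.533], [-1.0, -0.03, -0.009, -0.235], [-0.0, -0.271, 0.963, 0.273], [0.0, 0.0, 0.0, 1.0]]
[ 0.46271103 -0.23273522  0.15026373] [[276.83151841 217.49672782]
 [276.98424626 205.02841698]]
p [ 0.4627 -0.2327  0.1503] psi -0.0303 xyz cm [ 0.03 -0.07 11.73] dr [-0.    0.    0.01]
```

View pics/w1.png

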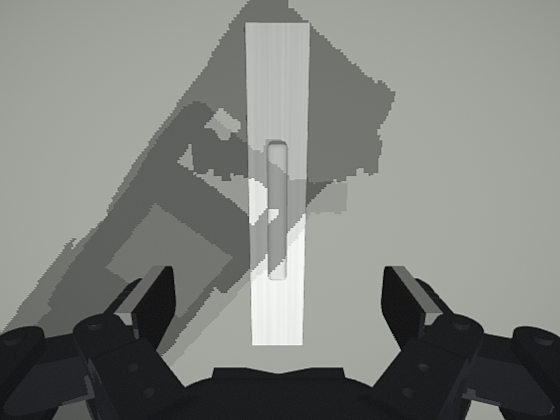

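The wrist view shows the bar's ends at rows 23 and 345. The bar is centred on column 277.5, and so is the fin, which spans rows 141 to 280. That agrees with the estimate, so I'll descend and grip.

>>> {"api": "send_rows", "payload": {
  "dr": [
    [0,0,0],
    [0,0,0],
    [0,0,0],
    [0,0,0],
    [0,0,0],
    [0,0,0],
    [0,0,0],
    [0,0,0]
  ],
  "xyz": [
    [0,0,2.5],
    [0,0,5.5],
    [0,0,8.5],
    [0,0,10.5],
    [0,0,11.6],
    [0,0,11.6],
    [0,0,11.6],
    [0,0,11.6]
  ],
  "jaw": [100,100,100,100,100,60,30,0]
}}

```text
time_s: 3.15
eef_pos: [0.4633, -0.2332, 0.0352]
eef_rot: [0.001, 1.0, -0.015, 0.001]
wrist_force: [0.2, -0.4, -1.0]
opening: 0.375
grasp_force: 0.0
```

>>> {"api": "send_rows", "payload": {
  "dr": [
    [0,0,0],
    [0,0,0],
    [0,0,0],
    [0,0,0],
    [0,0,0],
    [0,0,0],
    [0,0,0],
    [0,0,0]
  ],
  "xyz": [
    [0,0,0],
    [0,0,0],
    [0,0,0],
    [0,0,0],
    [0,0,0],
    [0,0,0],
    [0,0,0],
    [0,0,0]
  ],
  "jaw": [0,0,0,0,0,0,0,0]
}}

```text
time_s: 4.15
eef_pos: [0.4633, -0.2333, 0.0351]
eef_rot: [0.0, 1.0, -0.015, 0.001]
wrist_force: [-0.5, 0.9, 6.7]
opening: 0.152
grasp_force: 59.9
```

```bash
python3 - <<'E'
from h import *
# chassis frame -> world
import math
C=np.array([.629,.1235]);a=.200
def W(x,y):return C+np.array([[math.cos(a),-math.sin(a)],[math.sin(a),math.cos(a)]])@[x,y]
print(ctrl.get_obs()['opening'],W(-.19,0),W(-.1025,0),W(-.097,.1))
move(*W(-.19,0),.10,a+math.pi/2)
E
```

```text
0.15176942833576657 [0.44278735 0.08575283] [0.52854318 0.10313639] [0.51406661 0.20223573]
p [ 0.4633 -0.2333  0.0351] psi -0.0304 xyz cm [ -3.01 -31.82  -6.52] dr [  0.02  -0.   -17.2 ]
```

>>> {"api": "send_rows", "payload": {
  "dr": [
    [0,0,0],
    [0,0,-1],
    [0,0,-2.5],
    [0,0,-4],
    [0,0,-5.5],
    [0,0,-7],
    [0,0,-8.5],
    [0,0,-10]
  ],
  "xyz": [
    [0,0,-2],
    [0,-2,-4.5],
    [-0.5,-5,-6.5],
    [-1,-8.5,-6.5],
    [-1.5,-12,-6.5],
    [-2,-15.5,-6.5],
    [-2.5,-19,-6.5],
    [-3,-22.5,-6.5]
  ],
  "jaw": [0,0,0,0,0,0,0,0]
}}

```text
time_s: 5.15
eef_pos: [0.4387, -0.0057, 0.0988]
eef_rot: [-0.0, 0.872, 0.489, -0.0]
wrist_force: [0.5, 0.9, -3.2]
opening: 0.151
grasp_force: 58.9
```

```bash
python3 - <<'E'
from h import *
print(ctrl.get_obs()['opening'])
move(.4428,.0858,.10,.2+np.pi/2)
E
```

```text
0.15097165064621576
p [ 0.4387 -0.0057  0.0988] psi 1.0218 xyz cm [ 8.02 -4.42 -0.11] dr [-0.01 -0.   -7.15]
```

>>> {"api": "send_rows", "payload": {
  "dr": [
    [0,0,-1.2],
    [0,0,-2.5],
    [0,0,-3.8],
    [0,0,-5.2],
    [0,0,-6.4],
    [0,0,-7.2],
    [0,0,-7.2],
    [0,0,-7.2]
  ],
  "xyz": [
    [1.5,-1,0],
    [3,-2,0],
    [5,-3,0],
    [6.5,-3.8,0],
    [7.6,-4.2,0],
    [8,-4.4,0],
    [8,-4.4,0],
    [8,-4.4,0]
  ],
  "jaw": [0,0,0,0,0,0,0,0]
}}

```text
time_s: 6.15
eef_pos: [0.4438, 0.0841, 0.099]
eef_rot: [-0.0, 0.634, 0.774, -0.0]
wrist_force: [-0.7, -0.4, -2.2]
opening: 0.151
grasp_force: 59.0
```

```bash
python3 - <<'E'
from h import *
cal=ctrl.calibration('wrist');im=ctrl.camera('wrist')[:,:,::-1].copy();cv2.imwrite('pics/w2.png',im)
move(.4428,.0858,.037,.2+np.pi/2)
C=np.array([.629,.1235]);a=.2;Rm=np.array([[np.cos(a),-np.sin(a)],[np.sin(a),np.cos(a)]])
for x,y,z in((-.08,-.12,.01),(-.08,.12,.01),(-.116,.1,.038),(-.097,.1,.064)):
    w=C+Rm@[x,y];print(x,y,w,proj(cal,[[*w,z]]))
E
```

```text
p [0.444  0.084  0.0991] psi 1.7692 xyz cm [ 0.2  -0.07  6.21] dr [-0.   -0.   -0.02]
-0.08 -0.12 [ 0.57443499 -0.01000154] [[425.44981039 376.75404113]]
-0.08 0.12 [0.52675435 0.22521444] [[474.83344366  10.33897055]]
-0.116 0.1 [0.49544534 0.19846102] [[425.68768959  40.27643222]]
-0.097 0.1 [0.51406661 0.20223573] [[497.64026851  27.3718338 ]]
```

View pics/w2.png

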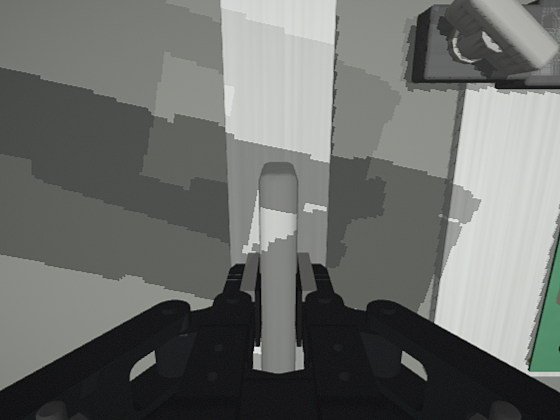

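The front edge of the plate runs from (464,90) to (434,320), within about 1 px of the prediction. The clamp arm's end is at about (420,40), with the wing running from (455,10) to (550,55). I'll lower the bar, then slide it in.

>>> {"api": "send_rows", "payload": {
  "dr": [
    [0,0,0],
    [0,0,0],
    [0,0,0],
    [0,0,0],
    [0,0,0],
    [0,0,0],
    [0,0,0],
    [0,0,0]
  ],
  "xyz": [
    [0,0,1.5],
    [0,0,3.2],
    [0,0,4.8],
    [0.1,0,5.8],
    [0.1,0,6.2],
    [0.1,0,6.2],
    [0.1,0,6.2],
    [0.1,0,6.2]
  ],
  "jaw": [0,0,0,0,0,0,0,0]
}}

```text
time_s: 7.2
eef_pos: [0.4444, 0.0852, 0.0378]
eef_rot: [0.0, 0.633, 0.774, 0.0]
wrist_force: [-0.1, 0.3, -2.6]
opening: 0.151
grasp_force: 59.0
```

```bash
python3 - <<'E'
from h import *
cal=ctrl.calibration('wrist');im=ctrl.camera('wrist')[:,:,::-1].copy();cv2.imwrite('pics/w3.png',im)
move(.5286,.1031,.0365,.2+np.pi/2)
E
```

```text
p [0.4444 0.0852 0.0377] psi 1.7709 xyz cm [0.08 8.61 0.13] dr [0.01 0.   0.  ]
```

>>> {"api": "send_rows", "payload": {
  "dr": [
    [0,0,0],
    [0,0,0],
    [0,0,0],
    [0,0,0],
    [0,0,0],
    [0,0,0],
    [0,0,0],
    [0,0,0]
  ],
  "xyz": [
    [0.1,1.2,0.1],
    [0.1,2.6,0.1],
    [0.1,4.0,0.1],
    [0.1,5.4,0.1],
    [0.1,6.6,0.1],
    [0.1,7.5,0.1],
    [0.1,8,0.1],
    [0.1,8.2,0.1]
  ],
  "jaw": [0,0,0,0,0,0,0,0]
}}

```text
time_s: 8.25
eef_pos: [0.5242, 0.1025, 0.0362]
eef_rot: [-0.0, 0.633, 0.774, -0.0]
wrist_force: [0.1, -0.3, -3.6]
opening: 0.155
grasp_force: 59.0
```

>>> {"api": "send_rows", "payload": {
  "dr": [
    [0,0,0],
    [0,0,0],
    [0,0,0],
    [0,0,0],
    [0,0,0],
    [0,0,0],
    [0,0,0],
    [0,0,0]
  ],
  "xyz": [
    [0,0,0.05],
    [0,0.1,0.1],
    [0,0.2,0.15],
    [0,0.3,0.15],
    [0,0.4,0.15],
    [0,0.5,0.15],
    [0,0.5,0.15],
    [0,0.5,0.15]
  ],
  "jaw": [0,0,0,0,0,0,0,0]
}}

```text
time_s: 9.25
eef_pos: [0.5283, 0.1033, 0.0351]
eef_rot: [-0.001, 0.633, 0.774, -0.001]
wrist_force: [-8.1, -1.6, 9.3]
opening: 0.154
grasp_force: 60.8
```

```bash
python3 - <<'E'
from h import *
move(.5286,.1031,.035,.2+np.pi/2);print(ctrl.get_obs()['wrist_force'])
E
```

```text
p [0.5283 0.1033 0.0351] psi 1.7712 xyz cm [-0.02  0.03  0.01] dr [-0.02  0.    0.  ]
[-8.05486432 -1.56876899  9.30210481]
```

Contact forces are 8 N against the plate and 9 N from the table. I'll add a little push, then release.

>>> {"api": "send_rows", "payload": {
  "dr": [
    [0,0,0],
    [0,0,0],
    [0,0,0],
    [0,0,0],
    [0,0,0],
    [0,0,0],
    [0,0,0],
    [0,0,0]
  ],
  "xyz": [
    [0,0.1,0],
    [0,0.15,0],
    [0,0.15,0],
    [0,0.1,0],
    [0,0,0],
    [0,0,0],
    [0,0,0],
    [0,0,0]
  ],
  "jaw": [0,0,0,0,30,50,50,50]
}}

```text
time_s: 10.25
eef_pos: [0.5293, 0.1035, 0.0348]
eef_rot: [0.0, 0.633, 0.774, 0.0]
wrist_force: [-0.4, 0.0, 0.1]
opening: 0.497
grasp_force: 0.0
```

>>> {"api": "send_rows", "payload": {
  "dr": [
    [0,0,0],
    [0,0,0],
    [0,0,0],
    [0,0,0],
    [0,0,0],
    [0,0,0],
    [0,0,0],
    [0,0,0]
  ],
  "xyz": [
    [0,0,0],
    [0,0,-1],
    [0,0,-3],
    [0,0,-5.5],
    [0,0,-8.5],
    [-0.5,0,-11],
    [-1,0,-12.5],
    [-1,0,-12.5]
  ],
  "jaw": [50,50,50,50,50,50,50,50]
}}

```text
time_s: 11.25
eef_pos: [0.532, 0.0933, 0.1611]
eef_rot: [0.001, 0.633, 0.774, 0.001]
wrist_force: [-0.3, 0.1, 0.6]
opening: 0.5
grasp_force: 0.0
```

```bash
python3 - <<'E'
from h import *
cal=ctrl.calibration('wrist');im=ctrl.camera('wrist')[:,:,::-1].copy();cv2.imwrite('pics/w4.png',im)
np.savez('w4.npz',**cal);print(pose()[0])
E
```

```text
[0.53113643 0.09348428 0.15988755]
```

View pics/w4.png

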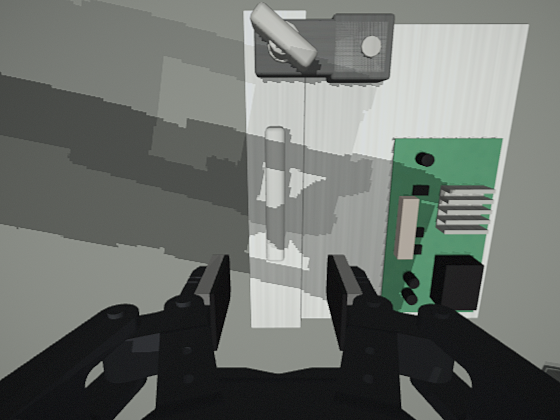

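The bar lies flush: the seam at columns 301–304 is nearly parallel to the bar's left edge at 245–250, and there is no gap. The wing's top face has corners near (250,10), (263,3), (317,50) and (303,67).

```bash
python3 - <<'E'
from h import *
cal=dict(np.load('w4.npz'));im=cv2.imread('pics/w4.png')
def line(z,a,b):
    w=ray(cal,[a,b],z);d=w[1]-w[0];return w.round(4).tolist(),np.degrees(np.arctan2(d[1],d[0])).round(2)
print('seam',line(.009,(301,320),(304.5,90)),'left',line(.008,(251,325),(245,15)))
print('ends',ray(cal,[(276,327.5),(276,9.5)],.008))
C=np.array([.629,.1235]);a=.2;Rm=np.array([[np.cos(a),-np.sin(a)],[np.sin(a),np.cos(a)]])
e=ray(cal,[(275,327.5)],.008);print('near end in chassis',(e-C)@Rm)
m=cv2.inRange(cv2.cvtColor(im,cv2.COLOR_BGR2GRAY),150,255)
poly=np.zeros_like(m);cv2.fillPoly(poly,[np.array([(246,8),(262,0),(322,50),(305,71)])],255)
p=np.argwhere((m>0)&(poly>0))[:,::-1];w=ray(cal,p,.076)
r=cv2.minAreaRect((w*1000).astype(np.float32));print(r,cv2.boxPoints(r).round(1).tolist())
q=ray(cal,[(257,7),(310,58)],.076);d=q[0]-q[1];print(q,q.mean(0),np.linalg.norm(d),np.arctan2(d[1],d[0])-.2)
print('expected',C+Rm@[-.097,.1])
g=cv2.cvtColor(im,cv2.COLOR_BGR2GRAY)[0:80,240:330];cv2.imwrite('pics/c.png',cv2.resize(g,None,fx=6,fy=6,interpolation=cv2.INTER_NEAREST))
E
```

```text
seam ([[0.5764, -0.012], [0.5367, 0.1807]], np.float64(101.65)) left ([[0.5331, -0.0266], [0.4841, 0.2218]], np.float64(101.15))
ends [[ 0.55592642 -0.02472135]
 [ 0.50512189  0.22956962]]
near end in chassis [[-0.10197699 -0.13074664]]
((514.3060302734375, 202.94424438476562), (11.36120319366455, 41.24507141113281), 58.97764587402344) [[493.70001220703125, 208.6999969482422], [529.0999755859375, 187.39999389648438], [534.9000244140625, 197.1999969482422], [499.6000061035156, 218.39999389648438]]
[[0.49854434 0.21168862]
 [0.53192488 0.19270608]] [0.51523461 0.20219735] 0.038400481846444 2.424527881365906
expected [0.51406661 0.20223573]
```

View pics/c.png

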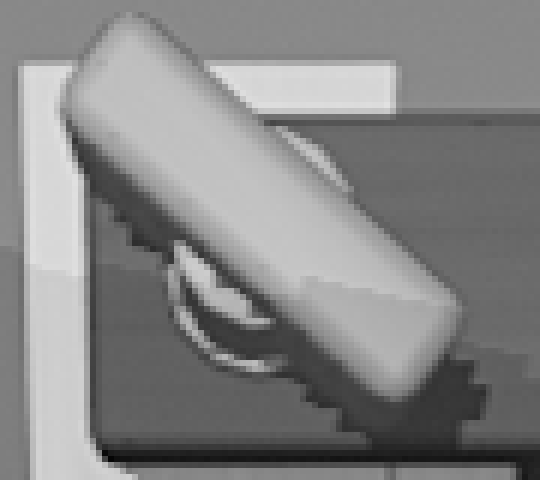

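The wing is at (0.5143, 0.2029), measuring 11.4 × 41 mm against a true 12 × 42. Its direction is 2.60 rad, so q ≈ 2.40, which is inside the stated range.

```bash
python3 -c "
from h import *
move(.5142,.2026,.11,2.60)"
```

```text
p [0.5311 0.0935 0.1599] psi 1.7703 xyz cm [11.03  0.5   4.99] dr [ 0.    0.   -7.92]
```

>>> {"api": "send_rows", "payload": {
  "dr": [
    [0,0,-1],
    [0,0,-2.4],
    [0,0,-3.8],
    [0,0,-5.2],
    [0,0,-6.6],
    [0,0,-7.5],
    [0,0,-7.9],
    [0,0,-7.9]
  ],
  "xyz": [
    [2,0.1,0],
    [4,0.2,0],
    [6,0.3,0],
    [8,0.4,1],
    [9.5,0.4,2.5],
    [10.7,0.5,4],
    [11,0.5,5],
    [11,0.5,5]
  ],
  "jaw": [50,50,50,50,50,50,50,50]
}}

```text
time_s: 12.3
eef_pos: [0.513, 0.2022, 0.1082]
eef_rot: [-0.001, 0.269, 0.963, -0.001]
wrist_force: [-0.4, 0.7, 0.5]
opening: 0.499
grasp_force: 0.0
```

```bash
python3 -c "
from h import *
move(.5142,.2026,.064,2.60)"
```

```text
p [0.513  0.2022 0.1082] psi 2.5975 xyz cm [-0.1   0.11  4.42] dr [-0.02 -0.02 -0.02]
```

>>> {"api": "send_rows", "payload": {
  "dr": [
    [0,0,0],
    [0,0,0],
    [0,0,0],
    [0,0,0],
    [0,0,0],
    [0,0,0],
    [0,0,0],
    [0,0,0]
  ],
  "xyz": [
    [0,0,1],
    [0,0,2.2],
    [0,0,3.4],
    [0,0,4.2],
    [0,0,4.5],
    [0,0,4.5],
    [0,0,4.5],
    [0,0,4.5]
  ],
  "jaw": [50,50,50,50,50,30,10,0]
}}

```text
time_s: 13.3
eef_pos: [0.5139, 0.2019, 0.0652]
eef_rot: [-0.0, 0.268, 0.963, -0.001]
wrist_force: [-2.2, -3.6, 4.4]
opening: 0.181
grasp_force: 58.6
```

>>> {"api": "send_rows", "payload": {
  "dr": [
    [0,0,0],
    [0,0,0],
    [0,0,0],
    [0,0,0],
    [0,0,0],
    [0,0,0],
    [0,0,0],
    [0,0,0]
  ],
  "xyz": [
    [0,0,0],
    [0,0,0],
    [0,0,0],
    [0,0,0],
    [0,0,0],
    [0,0,0],
    [0,0,0],
    [0,0,0]
  ],
  "jaw": [0,0,0,0,0,0,0,0]
}}

```text
time_s: 14.3
eef_pos: [0.5139, 0.2019, 0.0652]
eef_rot: [-0.0, 0.268, 0.963, -0.001]
wrist_force: [-3.6, -3.7, 3.0]
opening: 0.186
grasp_force: 58.5
```

```bash
python3 -c "
from h import *
o=ctrl.get_obs();print(o['wrist_force'],o['torque'],o['q'][5],o['opening'])
move(.5142,.2026,.064,.2)"
```

```text
[-3.64779194 -3.70995702  3.02546133] [-0.70475537  0.46963817  0.06238576] -0.8670727049640696 0.18624718223503653
p [0.5139 0.2019 0.0652] psi 2.5984 xyz cm [0.01 0.07 0.12] dr [-0.00e+00  1.00e-02  2.29e+01]
```

>>> {"api": "send_rows", "payload": {
  "dr": [
    [0,0,0.7],
    [0,0,2],
    [0,0,3.4],
    [0,0,4.8],
    [0,0,6.2],
    [0,0,7.6],
    [0,0,9],
    [0,0,10]
  ],
  "xyz": [
    [0,0,0],
    [0,0,0],
    [0,0,0],
    [0,0,0],
    [0,0,0],
    [0,0,0],
    [0,0,0],
    [0,0,0]
  ],
  "jaw": [0,0,0,0,0,0,0,0]
}}

```text
time_s: 15.3
eef_pos: [0.5137, 0.2018, 0.0652]
eef_rot: [0.0, 0.715, 0.699, -0.001]
wrist_force: [-4.6, -4.9, 5.0]
opening: 0.187
grasp_force: 58.5
```

```bash
python3 -c "
from h import *
o=ctrl.get_obs();print(o['wrist_force'],o['torque'],o['q'][5],o['opening'],o['grasp_force'])
im=ctrl.camera('wrist')[:,:,::-1].copy();cv2.imwrite('pics/w5.png',im)
move(.5142,.2026,.064,.2)"
```

```text
[-4.62402156 -4.92037907  4.97400457] [-0.74727505  0.6100018   0.05860553] 0.18403766804929392 0.186546832975668 58.54715824127197
p [0.5138 0.2018 0.0652] psi 1.5432 xyz cm [0.08 0.04 0.12] dr [ 0.    0.02 12.83]
```

View pics/w5.png

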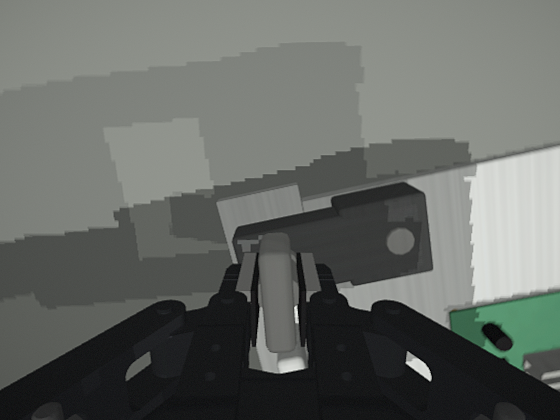

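The wing follows but leans about 4° in the image, running from (273,235) to (282,350). The opening of 0.187 is more than a 12 mm wing should need, so the fingertips seem to be clipping the collar. I'll regrip 6 mm higher.

>>> {"api": "send_rows", "payload": {
  "dr": [
    [0,0,0],
    [0,0,0],
    [0,0,0],
    [0,0,0],
    [0,0,0],
    [0,0,0],
    [0,0,0],
    [0,0,0]
  ],
  "xyz": [
    [0,0,0],
    [0,0,0],
    [0,0,-0.6],
    [0,0,-0.6],
    [0,0,-0.6],
    [0,0,-0.6],
    [0,0,-0.6],
    [0,0,-0.6]
  ],
  "jaw": [30,40,40,20,0,0,0,0]
}}

```text
time_s: 16.35
eef_pos: [0.5138, 0.2027, 0.0718]
eef_rot: [-0.0, 0.714, 0.7, -0.0]
wrist_force: [-5.1, -0.5, 9.7]
opening: 0.183
grasp_force: 58.4
```

```bash
python3 -c "
from h import *
o=ctrl.get_obs();print(o['wrist_force'],o['torque'],o['q'][5],o['opening'],o['grasp_force'])
move(.5142,.2026,.064,.2)"
```

```text
[-5.1484769  -0.52247688  9.65923033] [-0.06443638  0.88038066  0.01041432] 0.18014123313512745 0.1825923639108302 58.4112811088562
p [0.5138 0.2027 0.0718] psi 1.5512 xyz cm [-0.01  0.04  0.78] dr [-1.00e-02  0.00e+00  1.29e+01]
```

>>> {"api": "send_rows", "payload": {
  "dr": [
    [0,0,0.7],
    [0,0,2],
    [0,0,3.4],
    [0,0,4.8],
    [0,0,6.2],
    [0,0,7.6],
    [0,0,9],
    [0,0,10]
  ],
  "xyz": [
    [0,0,0],
    [0,0,0],
    [0,0,0],
    [0,0,0],
    [0,0,0],
    [0,0,0],
    [0,0,0],
    [0,0,0]
  ],
  "jaw": [0,0,0,0,0,0,0,0]
}}

```text
time_s: 17.35
eef_pos: [0.5144, 0.2023, 0.0718]
eef_rot: [0.0, 0.969, 0.247, 0.0]
wrist_force: [-2.6, -2.4, 7.3]
opening: 0.18
grasp_force: 58.4
```

```bash
python3 -c "
from h import *
o=ctrl.get_obs();print(o['wrist_force'],o['torque'],o['q'][5],o['joint_efforts'][5],o['opening'],o['grasp_force'])
cv2.imwrite('pics/w6.png',ctrl.camera('wrist')[:,:,::-1])
move(.5142,.2026,.064,.2)"
```

```text
[-2.62722484 -2.3931776   7.29774214] [-0.31677955  0.47311458  0.01907484] 1.2311477371886856 -0.8730600960552692 0.18005824656092648 58.432844281196594
p [0.5145 0.2024 0.0718] psi 0.4961 xyz cm [-0.01 -0.03  0.78] dr [ 0.01 -0.    2.83]
```

View pics/w6.png

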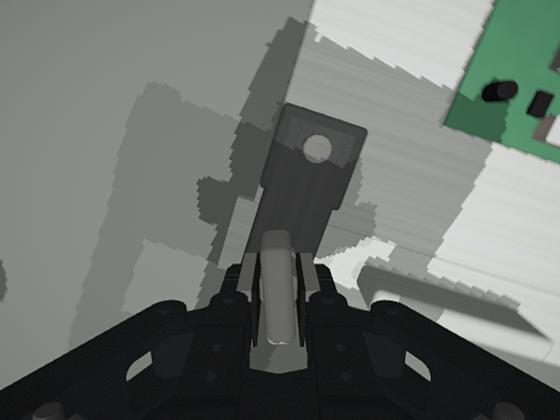

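The wing stays between the pads, from (273,230) to (281,343), about 3–4° behind the tool. I'll turn the rest slowly with some overshoot to seat it.

>>> {"api": "send_rows", "payload": {
  "dr": [
    [0,0,0.7],
    [0,0,1.4],
    [0,0,2.1],
    [0,0,2.6],
    [0,0,3],
    [0,0,3.4],
    [0,0,3.7],
    [0,0,3.7]
  ],
  "xyz": [
    [0,0,0],
    [0,0,0],
    [0,0,0],
    [0,0,0],
    [0,0,0],
    [0,0,0],
    [0,0,0],
    [0,0,0]
  ],
  "jaw": [0,0,0,0,0,0,0,0]
}}

```text
time_s: 18.4
eef_pos: [0.5145, 0.2021, 0.0718]
eef_rot: [0.0, 0.998, 0.058, 0.0]
wrist_force: [-2.8, -3.7, 7.6]
opening: 0.179
grasp_force: 58.5
```

```bash
python3 -c "
from h import *
o=ctrl.get_obs();print(o['wrist_force'],o['torque'],o['q'][5],o['joint_efforts'][5],o['opening'],o['grasp_force'])
move(.5142,.2026,.064,.2)"
```

```text
[-2.79366719 -3.66778239  7.61024898] [-0.49763775  0.40976069  0.19888024] 1.6147310883142414 0.34837774001061916 0.1787797119665406 58.45346689224243
p [0.5145 0.2021 0.0718] psi 0.1168 xyz cm [-0.03 -0.06  0.78] dr [ 0.01 -0.01 -0.79]
```

>>> {"api": "send_rows", "payload": {
  "dr": [
    [0,0,0.3],
    [0,0,0.6],
    [0,0,0.9],
    [0,0,1.2],
    [0,0,1.2],
    [0,0,1.2],
    [0,0,1.2],
    [0,0,1.2]
  ],
  "xyz": [
    [0,0,0],
    [0,0,0],
    [0,0,0],
    [0,0,0],
    [0,0,0],
    [0,0,0],
    [0,0,0],
    [0,0,0]
  ],
  "jaw": [0,0,0,0,0,0,0,0]
}}

```text
time_s: 19.4
eef_pos: [0.5157, 0.2021, 0.0718]
eef_rot: [0.0, 1.0, -0.005, 0.002]
wrist_force: [4.4, -3.6, 4.6]
opening: 0.178
grasp_force: 66.9
```

```bash
python3 -c "
from h import *
o=ctrl.get_obs();print(o['wrist_force'],o['torque'],o['q'][5],o['joint_efforts'][5],o['opening'],o['grasp_force'])
cv2.imwrite('pics/w7.png',ctrl.camera('wrist')[:,:,::-1])
move(.5142,.2026,.064,.2)"
```

```text
[ 4.35637295 -3.64598419  4.64107439] [-0.79686446 -0.82077772  0.18935429] 1.7408777354600231 0.20553942304104567 0.1775675547355406 66.94861451920588
p [0.5158 0.2021 0.0718] psi -0.0097 xyz cm [-0.16 -0.05  0.78] dr [ 0.01 -0.03 -2.  ]
```

View pics/w7.png

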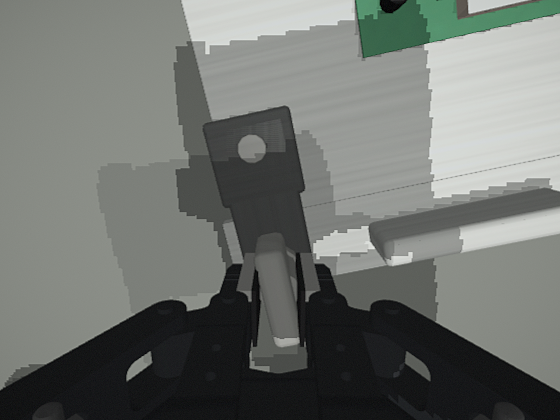

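The wing now lies parallel to the clamp arm at about a 10° lean, and the tool turned past it against 0.2–0.35 Nm, well above the 0.05 Nm drag. So it is seated. The bar-plate seam at (310,205)–(555,155) is still closed. I'll regrip squarely, then back off a quarter turn (15 units).

>>> {"api": "send_rows", "payload": {
  "dr": [
    [0,0,0],
    [0,0,0],
    [0,0,-1],
    [0,0,-2],
    [0,0,-2],
    [0,0,-2],
    [0,0,-2],
    [0,0,-2]
  ],
  "xyz": [
    [0,0,0],
    [0,0,0],
    [-0.1,0,0],
    [-0.1,0,0.1],
    [-0.1,0,0.1],
    [-0.1,0,0.1],
    [-0.1,0,0.1],
    [-0.1,0,0.1]
  ],
  "jaw": [30,40,40,40,20,0,0,0]
}}

```text
time_s: 20.45
eef_pos: [0.5126, 0.2018, 0.0696]
eef_rot: [0.0, 0.995, 0.099, -0.001]
wrist_force: [-1.5, -4.8, 2.8]
opening: 0.184
grasp_force: 58.5
```

```bash
python3 -c "
from h import *
o=ctrl.get_obs();print(o['wrist_force'],o['torque'],o['opening'],o['grasp_force'])
move(.5142,.2026,.0708,.2+np.pi/2)"
```

```text
[-1.45648556 -4.79712142  2.84359421] [-0.81147178  0.26809865 -0.0161168 ] 0.18352836675105047 58.48296761512756
p [0.5126 0.2018 0.0696] psi 0.1982 xyz cm [ 0.18 -0.04 -0.12] dr [-1.000e-02  2.000e-02 -1.502e+01]
```

>>> {"api": "send_rows", "payload": {
  "dr": [
    [0,0,-0.5],
    [0,0,-1.5],
    [0,0,-2.5],
    [0,0,-3.5],
    [0,0,-4.5],
    [0,0,-5.5],
    [0,0,-6.5],
    [0,0,-7.5]
  ],
  "xyz": [
    [0,0,0],
    [0,0,0],
    [0.1,0,0],
    [0.1,0,0],
    [0.1,0,0],
    [0.1,0,0],
    [0.1,0,0],
    [0.1,0,0]
  ],
  "jaw": [0,0,0,0,0,0,0,0]
}}

```text
time_s: 21.45
eef_pos: [0.5131, 0.2012, 0.0696]
eef_rot: [0.001, 0.881, 0.474, -0.002]
wrist_force: [-3.7, -9.2, 4.6]
opening: 0.183
grasp_force: 58.8
```

>>> {"api": "send_rows", "payload": {
  "dr": [
    [0,0,-1],
    [0,0,-2.2],
    [0,0,-3.4],
    [0,0,-4.6],
    [0,0,-5.8],
    [0,0,-6.8],
    [0,0,-7.6],
    [0,0,-7.6]
  ],
  "xyz": [
    [0,0,0],
    [0,0,0],
    [0,0,0],
    [0,0,0],
    [0,0,0],
    [0,0,0],
    [0,0,0],
    [0,0,0]
  ],
  "jaw": [0,0,0,0,0,0,0,0]
}}

```text
time_s: 22.45
eef_pos: [0.514, 0.201, 0.0696]
eef_rot: [0.001, 0.629, 0.777, -0.001]
wrist_force: [-0.6, -9.5, 2.7]
opening: 0.18
grasp_force: 58.6
```

>>> {"api": "send_rows", "payload": {
  "dr": [
    [0,0,0],
    [0,0,0],
    [0,0,0],
    [0,0,0],
    [0,0,0],
    [0,0,0],
    [0,0,0],
    [0,0,0]
  ],
  "xyz": [
    [0,0,0],
    [0,0,0],
    [0,0,0],
    [0,0,0],
    [0,0,0],
    [0,0,0],
    [0,0,0],
    [0,0,0]
  ],
  "jaw": [0,0,0,0,0,0,0,0]
}}

```text
time_s: 23.45
eef_pos: [0.5139, 0.201, 0.0696]
eef_rot: [0.001, 0.63, 0.777, -0.001]
wrist_force: [0.3, -9.9, 2.2]
opening: 0.18
grasp_force: 58.6
```

```bash
python3 -c "
from h import *
o=ctrl.get_obs();print(o['wrist_force'],o['torque'],o['opening'],o['grasp_force'])
w=ctrl.camera('wrist')[:,:,::-1];t=ctrl.camera('top')[:,:,::-1]
a=cv2.resize(t[140:300,140:310],(425,400),interpolation=cv2.INTER_CUBIC);b=cv2.resize(w,(373,280))
c=np.zeros((400,798,3),np.uint8);c[:,:425]=a;c[:280,425:]=b;cv2.imwrite('pics/f.png',c)
move(.5142,.2026,.0708,.2+np.pi/2)"
```

```text
[ 0.30682484 -9.94460043  2.22870387] [-1.61457999  0.05490735  0.08698868] 0.18046815397804566 58.564066886901855
p [0.514  0.201  0.0696] psi 1.7797 xyz cm [ 0.15  0.06 -0.12] dr [-0.01  0.02  0.08]
```

View pics/f.png

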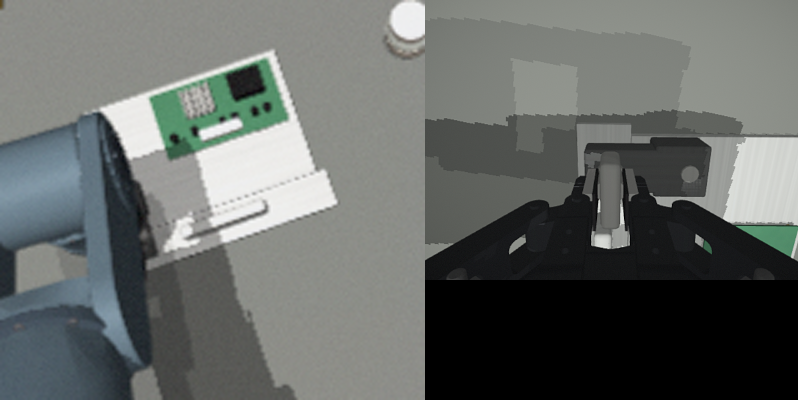

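The wing is now perpendicular to the clamp arm and between the pads. The bar is flush and its fin is clear of the gripper. Handing in.

```bash
python3 -c "
from bench import ctrl
print(ctrl.hand_in())"
```

```text
the job is handed in; nothing more can be done
None
```

I handed the job in at about 23.5 s of the 62 s allowed: the straightedge is flush and released, and the thumbscrew was seated, backed off a quarter turn and is still gripped. The hand-in returned no verdict, so this rests on my pictures and force readings.

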